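# Switch the chromatograph's selector valve

## Task

Switch the selector valve over to the orange dot: pull its black knob straight up to unlock it, turn it to the orange dot, then push it back down until it is fully home, and let go. Do not force it - the dots are only stuck on by hand, so near the dot feel with light pressure for the spot where the knob drops in. Leave the glass cylinder, the vial and the spanner where they are.

Things in the scene. Friction and masses are not known exactly. Their poses are not given: they have to be found in the camera images.
- valve: Fixed selector valve: a cream box 180 (x) x 170 (y) x 75 mm high with a round aluminium dial plate (radius 46, 3 mm thick) on its deck. Origin at the centre of its underside, on the bench, z up; the knob's upright axis passes through it. +x points to a grey dot on the plate, 36 mm from the axis, where the knob points at the start. Its steel lock ring and stops bear 30 N from the knob, no more.
- knob: Black pointer knob: a round skirt of radius 24 mm, 10 mm high, and on it an upright grip bar 46 mm long (x), 14 mm thick (y), its top 40 mm above the skirt's underside. Origin on the axis at the skirt's underside (79 mm above the bench when home), z up; x runs along the bar to its pointing end (white line). Stiff, stays where left: sliding takes about 4 N, turning about 0.05 N m.
- knob_out (a joint): How far the knob is out, in m: 0 home (start), 0.011 at the outer stop. Under 0.007 an inner key keeps it from turning; further out it turns freely. It goes back in only where the key meets a slot; elsewhere the key lands on the solid ring at 0.007: press and turn only lightly there. Go slowly (about 10 mm/s) where a stop may come.
- knob_turn (a joint): Angle of the knob on the valve, rad: 0 at the grey dot (start), positive anticlockwise seen from above; it turns 1.48 either way. The slots are 1.5 mm wider than the key, a radial bar reaching 18 to 30 mm from the axis: a play of about 0.025 rad either way. There is one slot near each dot and none between.
- knob_pointer (a point): Point on the knob 36 mm from its axis along its pointing direction, level with the skirt's underside: it passes over the dots as the knob turns.
- orange_dot: Flat orange dot, 12 mm across, on the dial plate 36 mm from the knob's axis and 65 degrees to one side of the grey dot, left or right (it differs from start to start). Origin at its centre underneath. Stuck on carelessly: the slot for this position lies within 15 degrees of the dot, to one side or the other, not right at it; the pose cannot tell where, so it must be felt for.
- blue_dot: The like blue dot, 65 degrees to the other side of the grey dot. Not wanted now.
- cylinder: Loose glass measuring cylinder, 175 mm high, foot of radius 32 mm, standing on the bench beside the valve, about 0.2 m from the knob's axis. Origin at the centre of its foot. Leave it alone.
- vial: Loose amber vial with white cap, 28 mm across, 50 mm high, standing on the bench beside the valve. Origin at the centre of its underside. Leave it alone.
- spanner: Loose steel spanner, 130 mm long, lying on the bench in front of the valve. Origin at its middle, underneath. Leave it alone.

How it is judged:
By the outcome, as a careful person would: the job done as asked, in the order asked, and still so for the second after the job is handed in, with the robot touching nothing.
It also fails if it takes over 54 s, if anything falls off the work surface, if the arm or the gripper's body presses on something with over 40 N, if the wrist force passes 120 N, or if a joint passes its speed limit or range.

## Robot

A 6-joint arm with a two-finger parallel gripper is mounted at the origin on the work surface. World frame = base frame: x ahead of the robot, y to its left, z up, the work surface at z = 0. Lengths are in m, angles in degrees, forces in N, time in s.
With the tool pointing down it reaches from about 0.35 to 0.875 m from the base axis. Payload 4.2 kg.
Tool frame: the origin (TCP) lies on the centre line of the jaws, within the pads' length; the fingertips stand 25 mm ahead of it and the grasp point (between the pads) lies 6 mm ahead of it; z points along the fingers, y is the direction in which the jaws open and shut (so a half turn about z gives the same grasp; the last joint's range is limited). The gripper opens to 87 mm and grips with 3 to 60 N. Pads are 19 mm wide; open, the fingers measure 117 mm over their backs; the gripper's body (75 mm by 190 mm) begins 51 mm behind the grasp point.
Start: joints at [-56.918, 22.042, 0.453, 0, -68.411, -14.817], TCP at [0.196, -0.593, 0.248] pointing down, gripper open.
Joint ranges: [-179.83, 179.83], [-69.29, 118.12], [-61.27, 80.66], [-181.25, 117.63], [-171.15, -9.14], [-177.46, 177.46]. Speed limits (degrees/s): [159.86, 159.86, 180, 180, 180, 180].

## Interface

Orientations are given as a 3x3 rotation matrix whose columns are the frame's x, y, z axes.
In Python, from cell import robot gives the robot as it stands.
- The arm moves only by the tool apply_moves, never from a script. Its argument "targets" is a list of rows, each a list of 3 entries, a list of its own where there are three numbers: the shift along the world's x, y, z in units of 40 mm (1.0 is 40 mm), then the turn, a rotation vector about the world's x, y, z in units of 5 degrees (1.0 is 5 degrees), then the opening, from 0 (shut) to 1 (fully open). In form: [[[tx, ty, tz], [ax, ay, az], fingers], ...]. A call has 1 to 20 rows; each row is the pose to reach, as a shift and turn from the pose commanded when the call began; what a row does not reach only later rows make up. A row lasts 1/12 s, in which the tool goes at most 41.7 mm and 7.16 degrees, less where a joint would pass 70% of its speed; a pose out of reach is approached as far as the arm can. A call with a gripper value outside its range is refused whole. The fingers move at their own pace and stop on an object; "grip_force" is the grip in N (left out, the last holds). Time passes only in rows, so rows that repeat a pose let the fingers close. It gives the time, the measured TCP pose, the force and the opening at its end, in the units of the state.
- robot.sense(): the state, without advancing time (a new reading comes with each control period).
- robot.snapshot(name): name is "scene" or "top"; returns the picture (400x640x3 uint8, red, green, blue); there is no depth.
- robot.get_calibration(name): a dict with "vfov" (degrees; the focal length in pixels is half the picture's height over the tangent of half this angle, whatever the lens; pixels are square), "cx", "cy" (the principal point, pixels), "k1" (the pictures are not rectified: a ray, as slopes to the right and down, at radius r is drawn at 1 + k1 r^2 times it, then the intrinsics apply), "R" (3x3) and "t" (3): a world point X has camera coordinates R X + t. Camera axes: x right, y down, z forward; pixel columns grow to the right and rows downward; lengths in m; the calibration is good to about 2 mm. A picture is of the moment at which its call begins. get_calibration takes no time and is no camera call.
- robot.finish_job(): hands the job in, once; it reports no verdict.
The state is a dict: "t": time; "joint_positions": joint angles; "joint_velocities": joint speeds; "tau": joint torques, N m; "tcp_pos": TCP position; "tcp_rot": TCP orientation; "force": force on the tool from outside, world axes, zero at the start; "wrist_torque": the same for the moment, N m; "grip_width": opening from 0.0 (shut) to 1.0 (fully open).
Only numpy, scipy, OpenCV 4.12 (cv2) and the standard library are available. Lean on these libraries where they do the work, as an engineer would, in place of code of your own. Each camera call takes 0.05 s, during which the arm holds its last target.

## Working session

There is one attempt and no reset: what is moved stays moved. The work goes in short steps, Python scripts to look and compute and a tool call to move; the robot and the scene stay as the last step left them, time stands still between calls to the robot, and variables do not carry over. Pictures are saved under pics/ and viewed, and the job is handed in when it is done.

Besides the shell and the picture viewer there is one more tool, called after "Request:" in YAML: its name, and indented under it one key for each argument. apply_moves: Moves the arm, as the interface text tells. Its arguments: {"type":"object","properties":{"targets":{"type":"array","items":{"type":"array"}},"grip_force":{"type":"number"}},"required":["targets"]}

```bash
mkdir -p pics; ls; python3 - <<'E'
from cell import robot
import cv2
for n in("scene","top"):
    im=robot.snapshot(n); cv2.imwrite(f"pics/{n}0.png",im[:,:,::-1])
    c=robot.get_calibration(n); print(n,c)
s=robot.sense(); print(s)
E
```

```text
pics
scene {'vfov': 45.047815174850825, 'cx': 325.57376355976146, 'cy': 193.82865220422292, 'k1': -0.022756678854575725, 'R': array([[ 0.58143673,  0.81351177,  0.01139838],
       [ 0.54731098, -0.38073369, -0.74531372],
       [-0.60198174,  0.43959123, -0.66661648]]), 't': array([-0.37264685, -0.18683003,  1.35031212])}
top {'vfov': 56.57642461821431, 'cx': 323.7510204527992, 'cy': 204.03709481872536, 'k1': -0.04972525851716184, 'R': array([[-0.00646817, -0.99997132,  0.00393898],
       [-0.99076314,  0.00587495, -0.13547655],
       [ 0.13544952, -0.00477888, -0.99077272]]), 't': array([0.06617802, 0.51993525, 0.71925727])}
{'t': 0.1, 'joint_positions': array([-5.69186820e+01,  2.20845765e+01,  3.86861624e-01, -2.42111235e-02,
       -6.84113550e+01, -1.48151463e+01]), 'joint_velocities': array([ 0.01153282, -0.0865827 ,  0.23089865,  0.07744463,  0.07395337,
        0.02614708]), 'tau': array([-1.45680926e-03, -3.91689456e+01,  1.87934786e+01,  4.23197195e+00,
        1.34808096e-02, -7.13213331e-05]), 'tcp_pos': array([ 0.19573641, -0.59303632,  0.24658545]), 'tcp_rot': array([[-9.49659498e-01, -3.13283154e-01, -7.09811135e-04],
       [-3.13283940e-01,  9.49657780e-01,  1.80948527e-03],
       [ 1.07196413e-04,  1.94076730e-03, -9.99998111e-01]]), 'force': array([-0.05605196,  0.03257547, -0.71720935]), 'wrist_torque': array([ 0.02071467, -0.00825698,  0.0011157 ]), 'grip_width': 1.0047117724172419}
```

View pics/scene0.png

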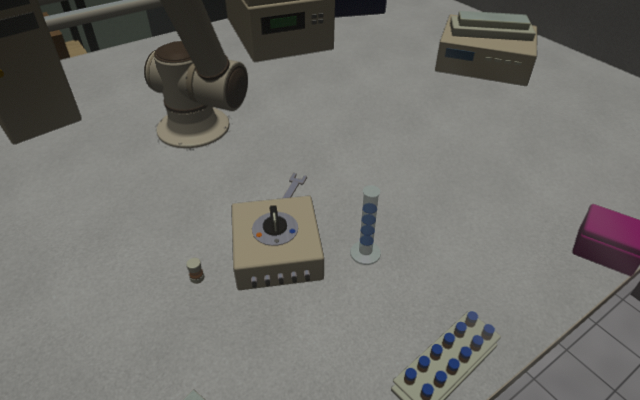

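View pics/top0.png

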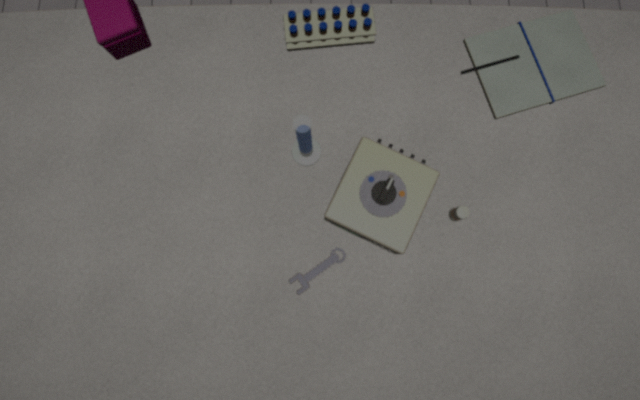

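The scene view shows the valve near (275,235), with the orange dot at (259,235), blue at (292,231) and grey at (277,241). The top view shows the knob at about (384,190), orange at (402,194), blue at (371,179), the vial at (460,213), the cylinder at (305,145) and the spanner at (318,270). Next I'll measure these.

```bash
cat > h.py <<'E'
import numpy as np,cv2
from cell import robot
def ray(n,px):
    c=robot.get_calibration(n); f=200/np.tan(np.radians(c['vfov']/2))
    d=(np.array(px,float)-[c['cx'],c['cy']])/f; u=d.copy()
    for _ in range(20): u=d/(1+c['k1']*(u@u))
    R=c['R'];return -R.T@c['t'], R.T@np.r_[u,1]
def onz(n,px,z):
    o,d=ray(n,px); return o+d*(z-o[2])/d[2]
def proj(n,X):
    c=robot.get_calibration(n); f=200/np.tan(np.radians(c['vfov']/2))
    p=c['R']@X+c['t'];u=p[:2]/p[2];return u*(1+c['k1']*(u@u))*f+[c['cx'],c['cy']]
E
python3 - <<'E'
from h import *
for n,roi in(("top",(320,130,445,255)),("scene",(225,190,330,290))):
    im=cv2.imread(f"pics/{n}0.png"); x0,y0,x1,y1=roi
    c=im[y0:y1,x0:x1]; cv2.imwrite(f"pics/{n}0z.png",cv2.resize(c,None,fx=5,fy=5,interpolation=cv2.INTER_CUBIC))
    h=cv2.cvtColor(c,cv2.COLOR_BGR2HSV)
    for nm,lo,hi in(("orange",(4,130,90),(16,255,255)),("blue",(100,90,60),(130,255,255))):
        m=cv2.inRange(h,lo,hi); k,l,st,ce=cv2.connectedComponentsWithStats(m)
        for i in range(1,k):
            if st[i,4]>5:
                p=ce[i]+[x0,y0]; print(n,nm,p,st[i,4],onz(n,p,.078))
E
```

```text
top orange [401.45454545 193.54545455] 11 [ 0.53401403 -0.08674738  0.078     ]
top blue [370.88888889 178.72222222] 18 [ 0.56339477 -0.02838106  0.078     ]
scene orange [258.5 234.5] 20 [ 0.53335571 -0.08500242  0.078     ]
scene blue [292.         230.66666667] 18 [ 0.56199344 -0.02588909  0.078     ]
```

View pics/top0z.png

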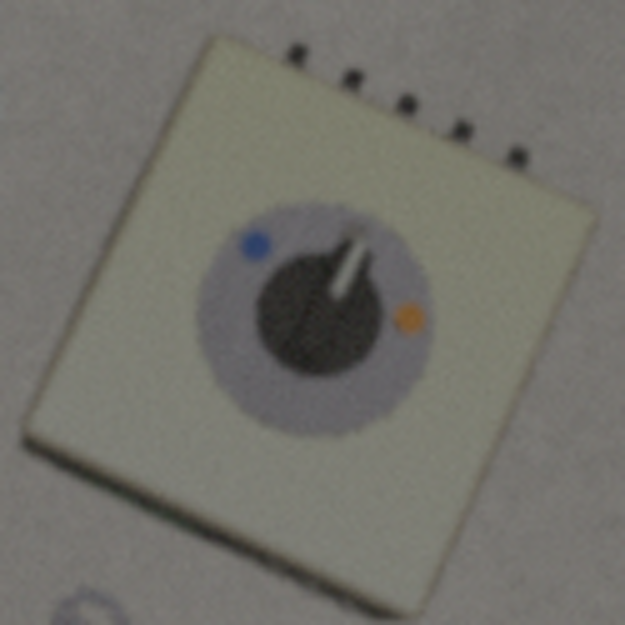

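View pics/scene0z.png

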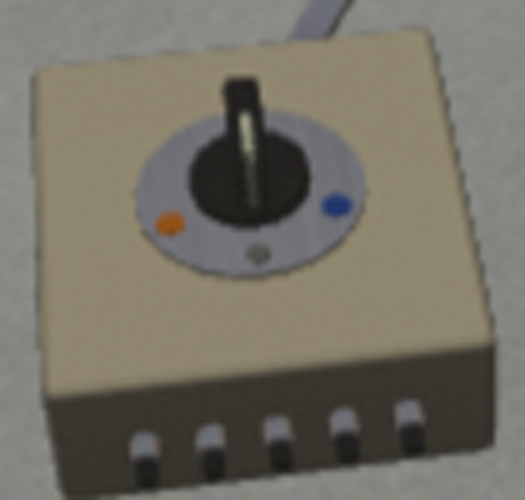

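```bash
python3 - <<'E'
from h import *
print("plate c top",onz("top",(320+315/5-.4,130+320/5-.4),.078))
print("skirt top c",onz("top",(320+319/5-.4,130+313/5-.4),.089))
print("grey scene",onz("scene",(225+258/5-.4,190+254/5-.4),.078))
print("plate c scene",onz("scene",(225+251/5-.4,190+192/5-.4),.078))
cor=np.array([onz("top",(320+a/5-.4,130+b/5-.4),.075)[:2] for a,b in((217,36),(597,213),(415,618),(25,430))])
print(cor,cor.mean(0)); e=np.roll(cor,-1,0)-cor; print(np.linalg.norm(e,axis=1),np.degrees(np.arctan2(e[:,1],e[:,0])))
o=np.array([.5337,-.0859]);b=np.array([.5627,-.0271]);d=b-o;L=np.linalg.norm(d);h=np.array([d[1],-d[0]])/L
ax=(o+b)/2-h*.0152;print("axis",ax,np.degrees(np.arctan2(h[1],h[0])),L)
# cyl, vial
print("cyl",onz("top",(306,156),0),onz("scene",(366,254),0),"vial",onz("top",(462,212),.05),onz("scene",(194,265),.05))
s=robot.sense();print(s['tcp_rot'],s['joint_positions'])
E
```

```text
plate c top [ 0.53410059 -0.05027228  0.078     ]
skirt top c [ 0.5349723  -0.05004722  0.089     ]
grey scene [ 0.56644488 -0.06481573  0.078     ]
plate c scene [ 0.53639472 -0.04983822  0.078     ]
[[ 0.64856336 -0.01529405]
 [ 0.57647562 -0.1629041 ]
 [ 0.41995734 -0.0857107 ]
 [ 0.49255135  0.06166409]] [ 0.53438692 -0.05056119]
[0.16427224 0.17451875 0.16428396 0.17396064] [-116.02931306  153.74790059   63.77602308  -26.25636246]
axis [ 0.53456781 -0.04977664] -26.252389726689362 0.06556248927549961
cyl [0.63039575 0.10055157 0.        ] [ 6.42773208e-01  1.02634707e-01 -1.11022302e-16] vial [ 0.50059407 -0.21355507  0.05      ] [ 0.50829309 -0.21408423  0.05      ]
[[-9.49659498e-01 -3.13283154e-01 -7.09811135e-04]
 [-3.13283940e-01  9.49657780e-01  1.80948527e-03]
 [ 1.07196413e-04  1.94076730e-03 -9.99998111e-01]] [-5.69186820e+01  2.20845765e+01  3.86861624e-01 -2.42111235e-02
 -6.84113550e+01 -1.48151463e+01]
```

The checks agree. The axis is at about (0.535, -0.050), the bar's yaw is -26.2°, and orange lies clockwise. I'll move above the knob with the jaws across the bar.

Request:
apply_moves:
  targets:
    - [[0.17, 0.27, 0], [0, 0, -0.18], 1]
    - [[0.51, 0.81, 0], [0, 0, -0.53], 1]
    - [[0.93, 1.49, 0], [0, 0, -0.98], 1]
    - [[1.44, 2.31, 0], [0, 0, -1.5], 1]
    - [[1.95, 3.12, 0], [0, 0, -2.05], 1]
    - [[2.46, 3.94, 0], [0, 0, -2.6], 1]
    - [[2.96, 4.75, 0], [0, 0, -3.1], 1]
    - [[3.47, 5.56, 0], [0, 0, -3.65], 1]
    - [[3.98, 6.38, 0], [0, 0, -4.2], 1]
    - [[4.49, 7.19, 0], [0, 0, -4.7], 1]
    - [[5.0, 8.0, 0], [0, 0, -5.25], 1]
    - [[5.5, 8.82, 0], [0, 0, -5.8], 1]
    - [[6.01, 9.63, -0.1], [0, 0, -6.3], 1]
    - [[6.52, 10.45, -0.2], [0, 0, -6.85], 1]
    - [[7.03, 11.26, -0.4], [0, 0, -7.4], 1]
    - [[7.54, 12.08, -0.6], [0, 0, -7.9], 1]
    - [[7.96, 12.76, -0.8], [0, 0, -8.4], 1]
    - [[8.3, 13.3, -1.0], [0, 0, -8.7], 1]
    - [[8.47, 13.57, -1.2], [0, 0, -8.9], 1]
    - [[8.47, 13.57, -1.2], [0, 0, -8.9], 1]

```text
t: 1.77
tcp_pos: [0.5349, -0.0485, 0.1972]
tcp_rot: [[-0.898, 0.44, -0.004], [0.44, 0.898, -0.0], [0.003, -0.002, -1.0]]
force: [-0.8, -0.9, -1.0]
grip_width: 0.999
```

```bash
cat > st.py <<'E'
from h import *
s=robot.sense();R=s['tcp_rot']
print("t",s['t'],"pos",s['tcp_pos'].round(5),"yawY",np.degrees(np.arctan2(R[1,1],R[0,1])).round(2),"z",R[:,2].round(4),"F",s['force'].round(2),"M",s['wrist_torque'].round(3),"g",round(s['grip_width'],3),"q",s['joint_positions'].round(1))
E
python3 st.py; python3 -c "
from h import *
for n in('scene','top'): cv2.imwrite(f'pics/{n}1.png',cv2.resize(robot.snapshot(n)[120:320,200:480,::-1],None,fx=2.5,fy=2.5))"
```

```text
t 1.7667 pos [ 0.53491 -0.04849  0.1972 ] yawY 63.9 z [-3.7e-03 -1.0e-04 -1.0e+00] F [-0.82 -0.86 -1.03] M [-0.127  0.002  0.018] g 0.999 q [  12.1   16.1  -16.    -0.   -58.1 -128.2]
```

Joint 6 would run out of range turning clockwise from here (yaw = q1 + q6 + 180, with q6 at -128). I'll take the equivalent grasp half a turn round.

Request:
apply_moves:
  targets:
    - [[0, 0, 0], [0, 0, 0.6], 1]
    - [[0, 0, 0], [0, 0, 1.9], 1]
    - [[0, 0, 0], [0, 0, 3.2], 1]
    - [[0, 0, 0], [0, 0, 4.5], 1]
    - [[0, 0, 0], [0, 0, 5.8], 1]
    - [[0, 0, 0], [0, 0, 7.1], 1]
    - [[0, 0, 0], [0, 0, 8.4], 1]
    - [[0, 0, 0], [0, 0, 9.7], 1]
    - [[0, 0, 0], [0, 0, 11], 1]
    - [[0, 0, 0], [0, 0, 12.3], 1]
    - [[0, 0, 0], [0, 0, 13.6], 1]
    - [[0, 0, 0], [0, 0, 14.9], 1]
    - [[0, 0, 0], [0, 0, 16.2], 1]
    - [[0, 0, 0], [0, 0, 17.3], 1]
    - [[0, 0, 0], [0, 0, 18], 1]

```text
t: 3.12
tcp_pos: [0.5342, -0.0519, 0.2003]
tcp_rot: [[-0.439, -0.898, 0.001], [-0.898, 0.439, 0.0], [-0.0, -0.001, -1.0]]
force: [-0.3, -0.4, 0.2]
grip_width: 1.004
```

Request:
apply_moves:
  targets:
    - [[0, 0, 0], [0, 0, 0.6], 1]
    - [[0, 0, 0], [0, 0, 1.9], 1]
    - [[0, 0, 0], [0, 0, 3.2], 1]
    - [[0, 0, 0], [0, 0, 4.5], 1]
    - [[0, 0, 0], [0, 0, 5.8], 1]
    - [[0, 0, 0], [0, 0, 7.1], 1]
    - [[0, 0, 0], [0, 0, 8.4], 1]
    - [[0, 0, 0], [0, 0, 9.7], 1]
    - [[0, 0, 0], [0, 0, 11], 1]
    - [[0, 0, 0], [0, 0, 12.3], 1]
    - [[0, 0, 0], [0, 0, 13.6], 1]
    - [[0, 0, 0], [0, 0, 14.9], 1]
    - [[0, 0, 0], [0, 0, 16.2], 1]
    - [[0, 0, 0], [0, 0, 17.3], 1]
    - [[0, 0, 0], [0, 0, 18], 1]
    - [[0, 0, 0], [0, 0, 18], 1]
    - [[0, 0, 0], [0, 0, 18], 1]

```text
t: 4.53
tcp_pos: [0.5343, -0.0516, 0.2001]
tcp_rot: [[0.896, -0.445, 0.001], [-0.445, -0.896, 0.0], [0.001, -0.0, -1.0]]
force: [0.3, 0.5, -0.1]
grip_width: 1.0
```

```bash
python3 st.py; python3 -c "
from h import *
for n in('scene','top'): cv2.imwrite(f'pics/{n}1.png',cv2.resize(robot.snapshot(n)[120:320,200:480,::-1],None,fx=2.5,fy=2.5))"
```

```text
t 4.5333 pos [ 0.53433 -0.05159  0.20012] yawY -116.39 z [ 7.e-04  1.e-04 -1.e+00] F [ 0.35  0.49 -0.11] M [-0.056  0.108  0.025] g 1.0 q [ 11.8  15.8 -16.    0.  -58.1  51.8]
```

View pics/scene1.png

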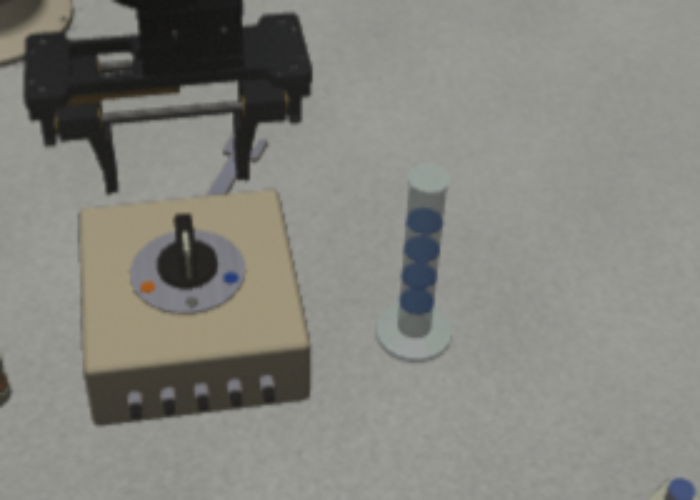

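The scene view shows the open jaws straddling the bar line behind and above the knob at (187,250), with the cylinder well clear. I'll descend around the bar.

Request:
apply_moves:
  targets:
    - [[0.01, 0.04, -0.1], [0, 0, 0], 1]
    - [[0.01, 0.04, -0.35], [0, 0, 0], 1]
    - [[0.01, 0.04, -0.65], [0, 0, 0], 1]
    - [[0.01, 0.04, -0.95], [0, 0, 0], 1]
    - [[0.01, 0.04, -1.25], [0, 0, 0], 1]
    - [[0.01, 0.04, -1.5], [0, 0, 0], 1]
    - [[0.01, 0.04, -1.7], [0, 0, 0], 1]
    - [[0.01, 0.04, -1.85], [0, 0, 0], 1]
    - [[0.01, 0.04, -1.95], [0, 0, 0], 1]
    - [[0.01, 0.04, -2.02], [0, 0, 0], 1]
    - [[0.01, 0.04, -2.05], [0, 0, 0], 1]
    - [[0.01, 0.04, -2.05], [0, 0, 0], 1]
    - [[0.01, 0.04, -2.05], [0, 0, 0], 1]

```text
t: 5.72
tcp_pos: [0.5354, -0.049, 0.1179]
tcp_rot: [[0.897, -0.442, 0.001], [-0.442, -0.897, 0.0], [0.001, -0.0, -1.0]]
force: [-0.3, 0.4, 0.6]
grip_width: 0.998
```

```bash
python3 st.py; python3 -c "
from h import *
for n in('scene','top'): cv2.imwrite(f'pics/{n}2.png',cv2.resize(robot.snapshot(n)[140:290,210:410,::-1],None,fx=3.5,fy=3.5))"
```

```text
t 5.7167 pos [ 0.53541 -0.04904  0.11794] yawY -116.23 z [ 9.e-04  1.e-04 -1.e+00] F [-0.33  0.39  0.65] M [-0.036  0.194 -0.023] g 0.998 q [ 12.1  21.2 -21.8   0.  -46.9  51.7]
```

View pics/scene2.png

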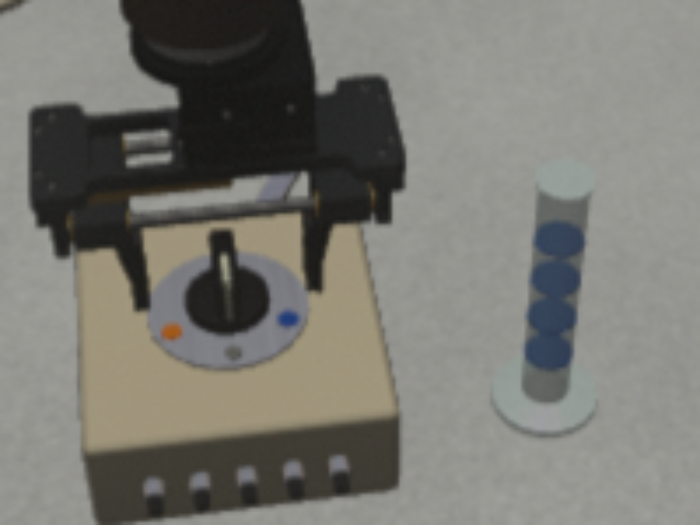

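The fingers straddle the bar, centred, with the knob at (227,290). Closing now.

Request:
apply_moves:
  targets:
    - [[0, 0, 0], [0, 0, 0], 0.6]
    - [[0, 0, 0], [0, 0, 0], 0.3]
    - [[0, 0, 0], [0, 0, 0], 0.1]
    - [[0, 0, 0], [0, 0, 0], 0.05]
    - [[0, 0, 0], [0, 0, 0], 0.05]
    - [[0, 0, 0], [0, 0, 0], 0.05]
    - [[0, 0, 0], [0, 0, 0], 0.05]
    - [[0, 0, 0], [0, 0, 0], 0.05]
    - [[0, 0, 0], [0, 0, 0], 0.05]
    - [[0, 0, 0], [0, 0, 0], 0.05]
    - [[0, 0, 0], [0, 0, 0], 0.05]
    - [[0, 0, 0], [0, 0, 0], 0.05]
  grip_force: 15

```text
t: 6.82
tcp_pos: [0.5351, -0.0491, 0.1175]
tcp_rot: [[0.897, -0.442, -0.0], [-0.442, -0.897, -0.0], [-0.0, 0.0, -1.0]]
force: [-0.3, -2.5, 1.1]
grip_width: 0.177
```

```bash
python3 st.py
```

```text
t 6.8167 pos [ 0.53505 -0.04911  0.11755] yawY -116.23 z [-2.e-04 -1.e-04 -1.e+00] F [-0.31 -2.45  1.1 ] M [-1.141  0.584  0.061] g 0.177 q [ 12.1  21.3 -21.8   0.  -46.9  51.7]
```

Gripped; the opening of about 15 mm matches the 14 mm bar. Pulling up slowly by 9 mm.

Request:
apply_moves:
  targets:
    - [[0, -0.01, 0.02], [0, 0, 0], 0.05]
    - [[0, -0.02, 0.04], [0, 0, 0], 0.05]
    - [[0, -0.02, 0.06], [0, 0, 0], 0.05]
    - [[0, -0.02, 0.08], [0, 0, 0], 0.05]
    - [[0, -0.02, 0.1], [0, 0, 0], 0.05]
    - [[0, -0.02, 0.12], [0, 0, 0], 0.05]
    - [[0, -0.02, 0.14], [0, 0, 0], 0.05]
    - [[0, -0.02, 0.16], [0, 0, 0], 0.05]
    - [[0, -0.02, 0.18], [0, 0, 0], 0.05]
    - [[0, -0.02, 0.2], [0, 0, 0], 0.05]
    - [[0, -0.02, 0.22], [0, 0, 0], 0.05]
    - [[0, -0.02, 0.225], [0, 0, 0], 0.05]
    - [[0, -0.02, 0.225], [0, 0, 0], 0.05]
    - [[0, -0.02, 0.225], [0, 0, 0], 0.05]

```text
t: 7.98
tcp_pos: [0.5348, -0.0498, 0.1266]
tcp_rot: [[0.897, -0.442, -0.001], [-0.442, -0.897, 0.0], [-0.001, 0.0, -1.0]]
force: [-1.0, 2.2, -2.8]
grip_width: 0.161
```

```bash
python3 st.py; python3 -c "
from h import *
for n in('scene','top'): cv2.imwrite(f'pics/{n}3.png',cv2.resize(robot.snapshot(n)[170:270,210:350,::-1],None,fx=5,fy=5))"
```

```text
t 7.9833 pos [ 0.53483 -0.04977  0.12659] yawY -116.23 z [-6.e-04  1.e-04 -1.e+00] F [-0.99  2.16 -2.79] M [0.769 0.509 0.039] g 0.161 q [ 12.   20.6 -21.2  -0.  -48.2  51.8]
```

View pics/scene3.png

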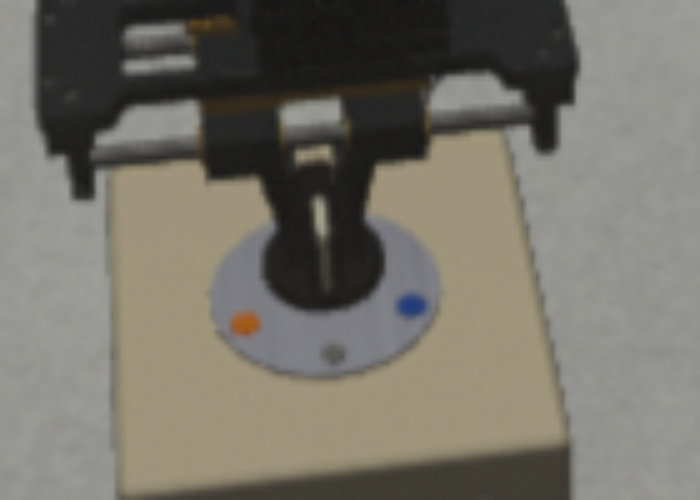

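The scene view shows the skirt lifted off the plate (knob at (323,265), out about 9 mm), orange at (245,324) and the grip sound. I'll turn freely to about -49°, just short of the search zone.

Request:
apply_moves:
  targets:
    - [[0, 0.01, 0], [0, 0, -0.2], 0.05]
    - [[0, 0.01, 0], [0, 0, -0.7], 0.05]
    - [[0, 0.01, 0], [0, 0, -1.3], 0.05]
    - [[0, 0.01, 0], [0, 0, -1.9], 0.05]
    - [[0, 0.01, 0], [0, 0, -2.5], 0.05]
    - [[0, 0.01, 0], [0, 0, -3.1], 0.05]
    - [[0, 0.01, 0], [0, 0, -3.7], 0.05]
    - [[0, 0.01, 0], [0, 0, -4.3], 0.05]
    - [[0, 0.01, 0], [0, 0, -4.9], 0.05]
    - [[0, 0.01, 0], [0, 0, -5.5], 0.05]
    - [[0, 0.01, 0], [0, 0, -6.1], 0.05]
    - [[0, 0.01, 0], [0, 0, -6.7], 0.05]
    - [[0, 0.01, 0], [0, 0, -7.3], 0.05]
    - [[0, 0.01, 0], [0, 0, -7.9], 0.05]
    - [[0, 0.01, 0], [0, 0, -8.5], 0.05]
    - [[0, 0.01, 0], [0, 0, -9.1], 0.05]
    - [[0, 0.01, 0], [0, 0, -9.6], 0.05]
    - [[0, 0.01, 0], [0, 0, -9.8], 0.05]
    - [[0, 0.01, 0], [0, 0, -9.8], 0.05]
    - [[0, 0.01, 0], [0, 0, -9.8], 0.05]

```text
t: 9.75
tcp_pos: [0.5351, -0.0496, 0.1266]
tcp_rot: [[0.255, -0.967, -0.0], [-0.967, -0.255, -0.0], [0.0, 0.0, -1.0]]
force: [-1.5, 1.1, -3.8]
grip_width: 0.159
```

```bash
python3 st.py
```

```text
t 9.75 pos [ 0.53511 -0.04955  0.1266 ] yawY -165.21 z [-0.e+00 -1.e-04 -1.e+00] F [-1.49  1.13 -3.81] M [ 0.52   0.476 -0.037] g 0.159 q [ 12.   20.6 -21.2   0.  -48.2   2.8]
```

Request:
apply_moves:
  targets:
    - [[0, 0, -0.015], [0, 0, 0], 0.05]
    - [[0, 0, -0.03], [0, 0, 0], 0.05]
    - [[0, 0, -0.045], [0, 0, 0], 0.05]
    - [[0, 0, -0.06], [0, 0, 0], 0.05]
    - [[0, 0, -0.07], [0, 0, 0], 0.05]
    - [[0, 0, -0.075], [0, 0, 0], 0.05]
    - [[0, 0, -0.075], [0, 0, 0], 0.05]

```text
t: 10.33
tcp_pos: [0.5351, -0.0495, 0.1237]
tcp_rot: [[0.255, -0.967, 0.0], [-0.967, -0.255, -0.0], [0.0, -0.0, -1.0]]
force: [-3.4, 1.8, 3.0]
grip_width: 0.161
```

```bash
python3 st.py
```

```text
t 10.3333 pos [ 0.53513 -0.04953  0.12365] yawY -165.23 z [ 1.e-04 -1.e-04 -1.e+00] F [-3.38  1.77  2.98] M [ 0.658  1.19  -0.008] g 0.161 q [ 12.   20.8 -21.4   0.  -47.8   2.8]
```

Request:
apply_moves:
  targets:
    - [[0, 0, -0.01], [0, 0, 0], 0.05]
    - [[0, 0, -0.02], [0, 0, 0], 0.05]
    - [[0, 0, -0.025], [0, 0, 0], 0.05]
    - [[0, 0, -0.025], [0, 0, 0], 0.05]

```text
t: 10.67
tcp_pos: [0.5351, -0.0495, 0.1225]
tcp_rot: [[0.255, -0.967, -0.0], [-0.967, -0.255, -0.0], [0.0, 0.0, -1.0]]
force: [-2.8, 1.7, 2.9]
grip_width: 0.16
```

```bash
python3 st.py
```

```text
t 10.6667 pos [ 0.53511 -0.04954  0.12246] yawY -165.23 z [-1.e-04 -1.e-04 -1.e+00] F [-2.78  1.7   2.9 ] M [0.515 1.103 0.003] g 0.16 q [ 12.   20.9 -21.5   0.  -47.6   2.8]
```

```bash
python3 -c "
from h import *
for n in('scene','top'): cv2.imwrite(f'pics/{n}4.png',cv2.resize(robot.snapshot(n)[170:270,210:350,::-1],None,fx=5,fy=5))"
```

```text
(no output)
```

View pics/scene4.png

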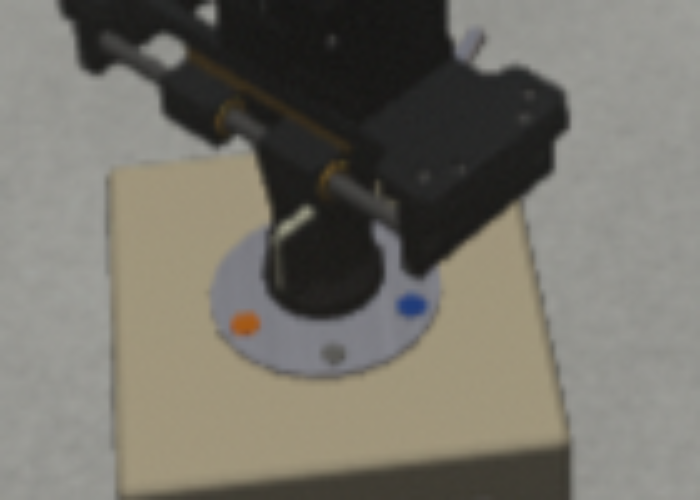

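The skirt is visibly lower than in the raised picture: its bottom edge is at row 318, against 308 before and about 327 when home. It sank past 7 mm with only 3 N of sliding friction, so the key is already in the slot at about -49°. I'll continue down gently.

Request:
apply_moves:
  targets:
    - [[0, 0, -0.015], [0, 0, 0], 0.05]
    - [[0, 0, -0.03], [0, 0, 0], 0.05]
    - [[0, 0, -0.045], [0, 0, 0], 0.05]
    - [[0, 0, -0.06], [0, 0, 0], 0.05]
    - [[0, 0, -0.075], [0, 0, 0], 0.05]
    - [[0, 0, -0.09], [0, 0, 0], 0.05]
    - [[0, 0, -0.1], [0, 0, 0], 0.05]
    - [[0, 0, -0.1], [0, 0, 0], 0.05]

```text
t: 11.43
tcp_pos: [0.5351, -0.0495, 0.1184]
tcp_rot: [[0.255, -0.967, -0.0], [-0.967, -0.255, -0.0], [0.0, 0.0, -1.0]]
force: [-2.6, 0.9, 1.6]
grip_width: 0.157
```

```bash
python3 st.py
```

```text
t 11.4333 pos [ 0.53513 -0.0495   0.11841] yawY -165.23 z [-0.e+00 -1.e-04 -1.e+00] F [-2.61  0.9   1.64] M [ 0.376  0.976 -0.007] g 0.157 q [ 12.   21.2 -21.7   0.  -47.1   2.8]
```

Request:
apply_moves:
  targets:
    - [[0, 0, -0.01], [0, 0, 0], 0.05]
    - [[0, 0, -0.02], [0, 0, 0], 0.05]
    - [[0, 0, -0.03], [0, 0, 0], 0.05]
    - [[0, 0, -0.04], [0, 0, 0], 0.05]
    - [[0, 0, -0.04], [0, 0, 0], 0.05]

```text
t: 11.85
tcp_pos: [0.5351, -0.0495, 0.1175]
tcp_rot: [[0.255, -0.967, 0.0], [-0.967, -0.255, -0.0], [0.0, -0.0, -1.0]]
force: [-4.7, 2.6, 6.3]
grip_width: 0.16
```

```bash
python3 st.py
```

```text
t 11.85 pos [ 0.53513 -0.04953  0.11755] yawY -165.22 z [ 1.e-04 -2.e-04 -1.e+00] F [-4.72  2.56  6.27] M [ 0.497  1.509 -0.015] g 0.16 q [ 12.   21.3 -21.8   0.  -46.9   2.7]
```

Request:
apply_moves:
  targets:
    - [[0, 0, -0.01], [0, 0, 0], 0.05]
    - [[0, 0, -0.015], [0, 0, 0], 0.05]
    - [[0, 0, -0.015], [0, 0, 0], 0.05]

```text
t: 12.1
tcp_pos: [0.5352, -0.0495, 0.1175]
tcp_rot: [[0.255, -0.967, 0.0], [-0.967, -0.255, -0.0], [0.0, -0.0, -1.0]]
force: [-6.1, 2.3, 9.5]
grip_width: 0.158
```

```bash
python3 st.py
```

```text
t 12.1 pos [ 0.53518 -0.04954  0.11754] yawY -165.21 z [ 4.e-04 -4.e-04 -1.e+00] F [-6.11  2.3   9.51] M [ 0.556  1.882 -0.032] g 0.158 q [ 12.   21.3 -21.8   0.  -46.9   2.7]
```

It met a hard stop at exactly the home height, with 9.5 N of pressure. I'll ease off the pressure, open, then rise.

Request:
apply_moves:
  targets:
    - [[0, 0, 0.015], [0, 0, 0], 0.05]
    - [[0, 0, 0.015], [0, 0, 0.0], 0.3]
    - [[0, 0, 0.02], [0, 0, 0], 0.6]
    - [[0, 0, 0.03], [0, 0, 0], 1]
    - [[0, 0, 0.03], [0, 0, 0], 1]
    - [[0, 0, 0.03], [0, 0, 0], 1]
    - [[0, 0, 0.03], [0, 0, 0], 1]
    - [[0, 0, 0.03], [0, 0, 0], 1]
    - [[0, 0, 0.03], [0, 0, 0], 1]
    - [[0, 0, 0.1], [0, 0, 0], 1]
    - [[0, 0, 0.3], [0, 0, 0], 1]
    - [[0, 0, 0.6], [0, 0, 0], 1]
    - [[0, 0, 1.0], [0, 0, 0], 1]
    - [[0, 0, 1.5], [0, 0, 0], 1]
    - [[0, 0, 2.1], [0, 0, 0], 1]
    - [[-0.5, 0, 2.7], [0, 0, 0], 1]
    - [[-1.1, 0, 3.1], [0, 0, 0], 1]
    - [[-1.5, 0, 3.3], [0, 0, 0], 1]
    - [[-1.5, 0, 3.3], [0, 0, 0], 1]
    - [[-1.5, 0, 3.3], [0, 0, 0], 1]

```text
t: 13.77
tcp_pos: [0.4751, -0.0494, 0.2499]
tcp_rot: [[0.255, -0.967, 0.003], [-0.967, -0.255, 0.001], [0.0, -0.003, -1.0]]
force: [-0.1, 0.1, -0.5]
grip_width: 0.994
```

```bash
python3 st.py; python3 -c "
from h import *
for n in('scene','top'): 
  im=robot.snapshot(n)[:,:,::-1]; cv2.imwrite(f'pics/{n}5f.png',im); cv2.imwrite(f'pics/{n}5.png',cv2.resize(im[170:290,210:350],None,fx=5,fy=5))"
```

```text
t 13.7667 pos [ 0.47508 -0.04943  0.24986] yawY -165.21 z [ 3.3e-03  7.0e-04 -1.0e+00] F [-0.1   0.11 -0.48] M [0.001 0.154 0.019] g 0.994 q [ 13.6   7.4 -19.3   0.  -63.1   1.2]
```

View pics/scene5.png

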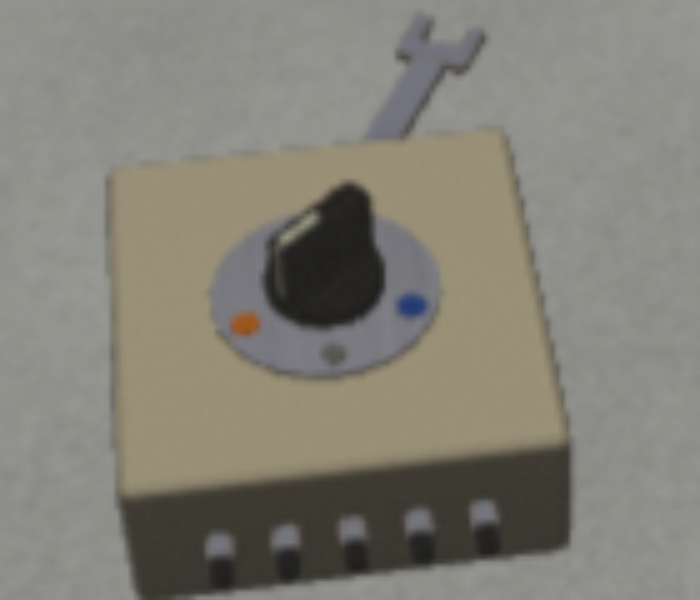

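View pics/scene5f.png

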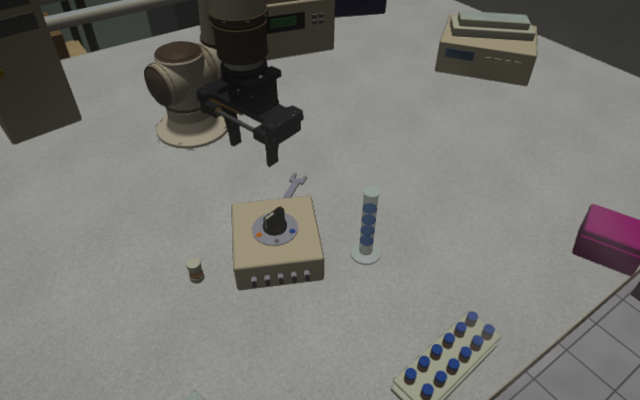

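The knob points to the orange side. The skirt's bottom edge is at row 327, which is full-frame 235.4 and the same as at the start. The vial (195,270), cylinder (366,225) and spanner (294,186) are unmoved. Handing in.

```bash
python3 -c "
from h import *
print(robot.finish_job())"
```

```text
the job is handed in; nothing more can be done
None
```

The valve is switched over to the orange position with the knob pushed fully home, and the job is handed in at about 14 s of the 54 s allowed. I pulled the knob up about 9 mm and turned it about 49° clockwise towards orange. I then lowered it lightly, and it dropped into the slot at the first place tried, about 16° short of the dot. That is at the edge of the stated 15° once the slot's play of about 1.4° is counted.

**Seating:** The knob stopped firmly at the same gripper height as at the start (0.1175 m), under about 10 N. After release, the skirt's edge in the picture was back in its starting row.

**Surroundings:** In the last picture, the gripper is open and clear, and the cylinder, vial and spanner look unmoved. I judged that by eye and did not measure it.

No check failed. The first approach had the wrist half a turn off and would have run the last joint out of range, so I turned the gripper round before touching the knob.

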